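# Sweep shut the row of sample vial lids

## Robot

A 6-joint arm with a two-finger parallel gripper is mounted at the origin on the work surface. World frame = base frame: x ahead of the robot, y to its left, z up, the work surface at z = 0. Lengths are in m, angles in rad, forces in N, time in s.
With the tool pointing down it reaches from about 0.4 to 0.925 m from the base axis. Payload 3.4 kg.
Tool frame: the origin (TCP) lies between the finger pads, 19 mm behind the fingertips; this is the grasp point; z points along the fingers, y is the line along which they close (so a half turn about z gives the same grasp; the last joint's range is limited). The gripper opens to 85 mm and grips with 20 to 120 N. Pads are 22 mm wide; open, the fingers measure 114 mm over their backs; the gripper's body (76 mm by 85 mm) begins 54 mm behind the grasp point. The pads swing forward as they close: fully open they stand 13 mm farther back than shut.
Start: joints at [-1.218, 0.307, 1.506, -0, 1.328, -0.073], TCP at [0.237, -0.524, 0.25] pointing down, gripper open.
Joint ranges: [-3.12, 3.12], [-1.05, 2.28], [0.14, 2.33], [-1.42, 4.57], [0.1, 2.73], [-2.68, 2.68]. Speed limits (rad/s): [2.57, 2.57, 3.14, 3.14, 3.14, 3.14].

## Interface

Orientations are given as a unit quaternion [w, x, y, z].
In Python, from cell import manip gives the robot as it stands.
- The arm moves only by the tool nudge_tcp, called after "Call:" as name(argument=value, ...) on one line, values as JSON. Schema: {"type":"object","properties":{"plan":{"type":"array","items":{"type":"number"},"minItems":7,"maxItems":56},"squeeze":{"type":"number"},"only":{"type":"string"},"quiet":{"type":"boolean"},"lines":{"type":"string"}},"required":["plan"],"additionalProperties":false}. plan is one flat list of numbers that holds 1 to 8 rows one after another, with no inner brackets; each row has 7 numbers: a rotation vector rx, ry, rz in units of 0.05 rad, then dx, dy, dz in cm, then the finger opening in m; each row shifts and turns the commanded pose from where the row before left it, along the tool's axes as they then stand; what a row does not reach is not made up. A row lasts 1/12 s, in which the tool goes at most 0.0417 m and 0.125 rad, less where a joint would pass 70% of its speed; a pose out of reach is approached as far as the arm can. The fingers move at their own pace and stop on an object; squeeze is the grip in N (left out, the last holds). Time passes only in rows, so rows that do not move let the fingers close. The tool returns the time, the measured TCP pose, the force, the opening and the grip force at its end. only (a regular expression) keeps the lines of the reply that match it, lines (a string "A,B") keeps lines A to B, and quiet returns only ok. Input that does not fit is refused with a message, and nothing moves.
- manip.get_state(): the state, without advancing time (a new reading comes with each control period).
- manip.get_image(name): name is "scene" or "top" or "wrist"; returns a dict with "image" (420x560x3 uint8, blue, green, red), "mtx" (3x3 intrinsics, pixels), "R" (3x3) and "t" (3): a world point X has camera coordinates R X + t. Camera axes: x right, y down, z forward; pixel columns grow to the right and rows downward; lengths in m; the calibration is good to about 2 mm. A picture is of the moment at which its call begins. There is no depth.
- manip.sign_off(): hands the job in; it is judged then, once.
The state is a dict: "clock": time; "qpos": joint angles; "joint_vel": joint speeds; "joint_torque": joint torques, N m; "position": TCP position; "ee_rot": TCP orientation; "ft_force": force on the tool from outside, world axes, zero at the start; "moment": the same for the moment, N m; "opening": finger opening in m; "finger_force": force on a finger pad.
Only numpy, scipy, OpenCV 4.12 (cv2) and the standard library are available. Lean on these libraries where they do the work, as an engineer would, in place of code of your own. Each camera call takes 0.05 s, during which the arm holds its last target. There are 200 camera calls.

## Task

Close the six sample vials in the rack so that they can wait for the balance: run closed fingertips lightly along the tops of the vials in one pass, from the end where the lids' hinges come first to the other end, laying every blue flip lid down fully shut. Keep the fingertips low over the row until the last lid is down, press only lightly, do not push the rack along or lift it, and leave everything else on the bench alone.

Things in the scene. Friction and masses are not known exactly. Their poses are not given: they have to be found in the camera images.
- rack: Loose aluminium rack with six white vials, 1.0 to 1.3 kg: base 76 mm (x) by 270 mm (y), end plates 48 mm high. Origin: centre of its underside on the bench; z up. The row runs along its y at x = 0: vials 33 mm across at the rim, rim 66 mm above the bench, centres at y = -105 (vial 1), -63, -21, 21, 63, 105 mm (vial 6). Each vial has a blue flip lid hinged at its -y side.
- first_mouth (a point): Centre of the mouth of vial 1, at rim height (66 mm above the bench): the end of the row from which the lids fold shut. Its lid's hinge lies 17.5 mm from here, on the side away from the rest of the row.
- last_mouth (a point): Centre of the mouth of vial 6, at rim height, the other end of the row, 210 mm from first_mouth.
- lid1 (a joint): Angle of the lid of vial 1 (rad): 0 shut, about 1.75 standing open, stop at 2.1. Blue, 33 mm across, 4 mm thick, hinged at rim height 17.5 mm to -y (rack frame) of its vial's centre; far end with thumb tab 38 mm from the hinge. Shut, its top is 70 mm above the bench; open, it stands up to 105 mm. Pushed to +y of the rack it folds shut over its vial. Stays where left; 0.2 N at its far end moves it.
- lid2 (a joint): Angle of the lid of vial 2 (rad), a lid like lid1: 0 shut, about 1.75 standing open.
- lid3 (a joint): Angle of the lid of vial 3 (rad), a lid like lid1: 0 shut, about 1.75 standing open.
- lid4 (a joint): Angle of the lid of vial 4 (rad), a lid like lid1: 0 shut, about 1.75 standing open.
- lid5 (a joint): Angle of the lid of vial 5 (rad), a lid like lid1: 0 shut, about 1.75 standing open.
- lid6 (a joint): Angle of the lid of vial 6 (rad), a lid like lid1: 0 shut, about 1.75 standing open.
- spare_vial: Closed sample vial with an orange lid standing alone beside the rack, 33 mm across, 60 mm high; not part of the job. Origin at its underside.
- beaker: Clear beaker, 68 mm across, 85 mm high, standing beside the rack; not part of the job. Origin at its underside.
- pen: White marker pen with a red cap lying beside the rack, along its own y, 140 by 15 by 17 mm; not part of the job. Origin at its underside.
- flask1: Amber volumetric flask with a black stopper, 68 mm across, 184 mm high, to the robot's left; not part of the job. Origin at its underside.
- flask2: Amber volumetric flask with a black stopper, 68 mm across, 184 mm high, to the robot's right; not part of the job. Origin at its underside.
- wash_bottle: White wash bottle with a blue cap and a bent spout, 70 mm across, 197 mm high, to the robot's left; not part of the job. Origin at its underside.
- dish: White ceramic weighing dish, 90 mm across, 14 mm high, to the robot's right; not part of the job. Origin at its underside.

How it is judged:
At the end, for the whole second after the job is handed in: All six lids are shut (within 0.12 rad, about 4 mm at the lid's far end), the rack stands flat and at rest within 20 mm of where it was, and every other loose thing is within 15 mm of where it was (value of joint each of lid1, lid2, lid3, lid4, lid5, lid6 below 0.12 rad and distance of rack from where it was at the start of the episode below 0.02 m and angle between rack's own z axis and vertical below 0.05 rad and linear speed of rack below 0.01 m/s and distance of each of spare_vial, beaker, pen, flask1, flask2, wash_bottle, dish from where it was at the start of the episode below 0.015 m); the robot touches nothing.
It fails at once if the fingertips were taken away from the row (TCP more than 150 mm above the bench) after the first lid was shut and before the last one was down (value of joint lid1 below 0.12 rad and value of joint lid6 above 0.5 rad and z of the grasp point in the frame of rack above 0.15 m).
It fails at once if the row was pressed or pushed hard (over 30 N) (contact force between the fingers and rack above 30 N).
It fails at once if the rack was shifted by more than 30 mm, lifted or tipped (distance of rack from where it was at the start of the episode above 0.03 m or height (world z) of rack above 0.008 m or angle between rack's own z axis and vertical above 0.12 rad).
It fails at once if another thing on the bench was shifted by more than 20 mm, lifted or tipped (distance of any of spare_vial, beaker, pen, flask1, flask2, wash_bottle, dish from where it was at the start of the episode above 0.02 m or height (world z) of any of spare_vial, beaker, pen, flask1, flask2, wash_bottle, dish above 0.008 m or angle between any of spare_vial, beaker, pen, flask1, flask2, wash_bottle, dish's own z axis and vertical above 0.3 rad).
It also fails if it takes over 43 s, if anything falls off the work surface, if the arm or the gripper's body presses on something with over 40 N, if the wrist force passes 120 N, or if a joint passes its speed limit or range.

## Working session

There is one attempt and no reset: what is moved stays moved. The work goes in short steps, Python scripts to look and compute and a tool call to move; the robot and the scene stay as the last step left them, time stands still between calls to the robot, and variables do not carry over. Pictures are saved under pics/ and viewed, at most 10 in all, crops included, and the job is handed in when it is done.

```bash
ls; mkdir -p pics; python3 - <<'E'
from cell import manip
import cv2,numpy as np
s=manip.get_state(); print(s['clock'],s['position'],s['ee_rot'],s['opening'])
for n in('top','scene'):
    d=manip.get_image(n); cv2.imwrite(f'pics/{n}0.png',d['image']); np.savez(f'pics/{n}0.npz',**d)
    print(n,d['mtx'].tolist(),np.round(d['R'],3).tolist(),np.round(d['t'],3))
E
```

```text
cell.py
pics
0.0 [ 0.23724603 -0.52306653  0.24909699] [-9.99416120e-04  9.77417917e-01  2.11313014e-01 -1.63437891e-04] 0.08564778649587707
top [[390.1169163783725, 0.0, 280.56073278164774], [0.0, 390.1169163783725, 211.96386567193576], [0.0, 0.0, 1.0]] [[0.021, -1.0, -0.001], [-0.99, -0.021, -0.141], [0.141, 0.004, -0.99]] [-0.042  0.535  1.155]
scene [[423.70634467043755, 0.0, 275.4966024693112], [0.0, 423.70634467043755, 208.0929732911152], [0.0, 0.0, 1.0]] [[0.713, 0.701, -0.008], [0.581, -0.598, -0.552], [-0.391, 0.39, -0.834]] [-0.362 -0.263  1.332]
```

View pics/top0.png

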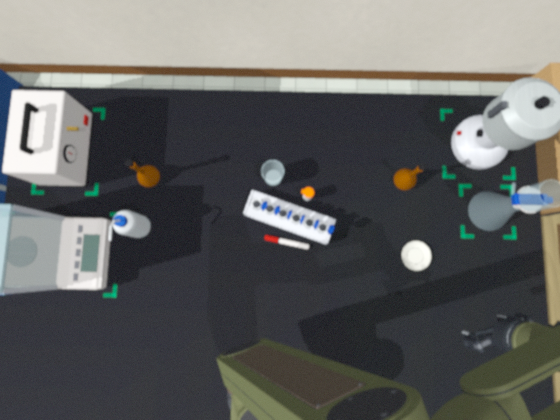

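View pics/scene0.png

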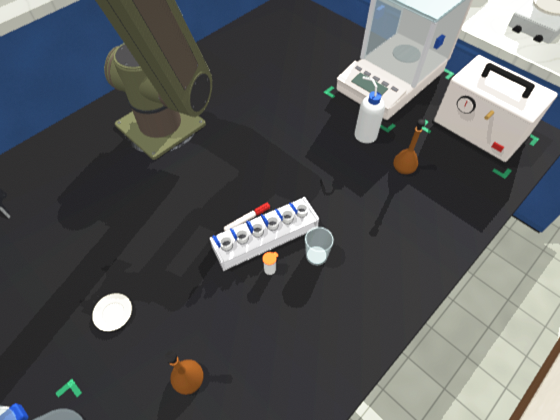

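The top view shows the rack running from about (245,205) to (335,230), with the beaker at (273,172), the spare vial at (308,193) and the pen at (287,242). I'll enlarge both views of the row.

```bash
python3 - <<'E'
import cv2,numpy as np
a=cv2.imread('pics/top0.png')[180:250,235:345]; b=cv2.imread('pics/scene0.png')[190:280,205:335]
a=cv2.resize(a,(770,490)[:2],interpolation=cv2.INTER_CUBIC) # x7
cv2.imwrite('pics/ca.png',a)
b=cv2.resize(b,(780,540),interpolation=cv2.INTER_CUBIC); cv2.imwrite('pics/cb.png',b) # x6
E
```

```text
(no output)
```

View pics/ca.png

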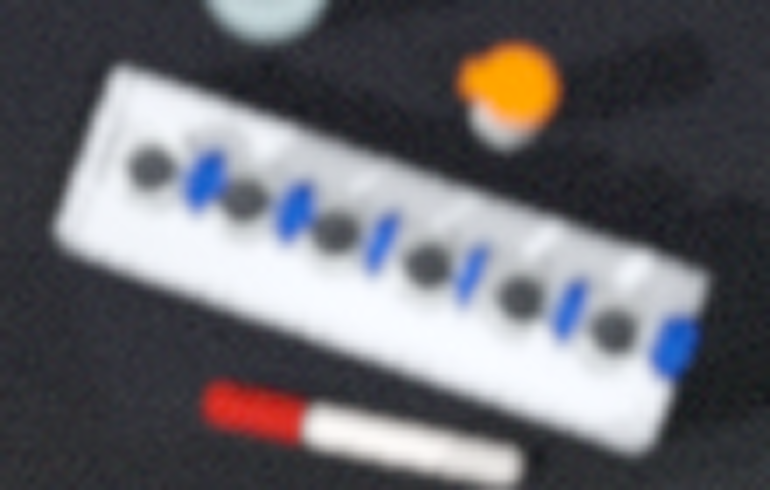

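View pics/cb.png

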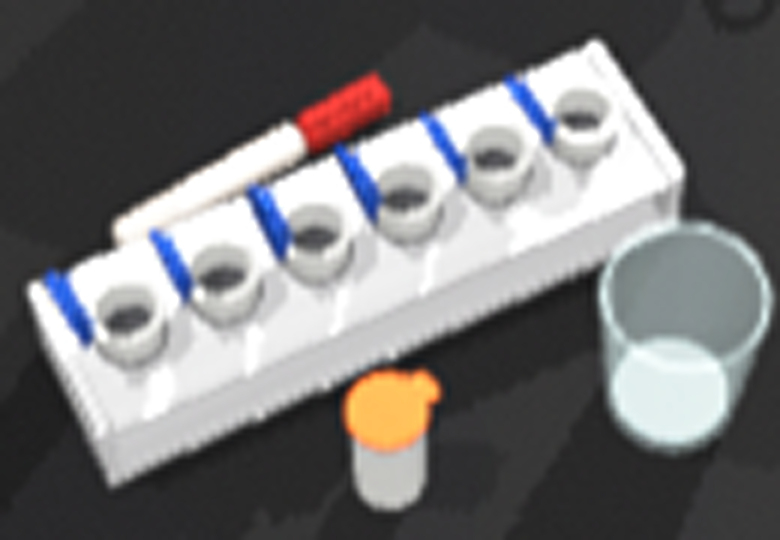

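The crops show the hinges toward the right end in the top view, so vial 1's mouth is at crop pixel (615,330) and vial 6's at (152,167). In the scene crop, vial 1 is at (130,315) and vial 6 at (582,118). I'll project these to rim height and cross-check the two views.

```bash
cat > h.py <<'E'
import cv2,numpy as np
def ray(n,c,k,off,z):
    d=np.load(f'pics/{n}.npz'); p=(np.array(c)+.5)/k-.5+off
    R,t=d['R'],d['t']; v=R.T@np.linalg.solve(d['mtx'],[*p,1]); o=-R.T@t
    return o+v*(z-o[2])/v[2]
T=lambda c,z:ray('top0',c,7,(235,180),z)
S=lambda c,z:ray('scene0',c,6,(205,190),z)
E
python3 - <<'E'
from h import *
A=np.array([T(c,.066) for c in[(615,330),(522,298),(429,265),(337,232),(245,199),(152,167)]])
B=np.array([S(c,.066) for c in[(130,313),(224,273),(317,233),(407,193),(495,153),(582,116)]])
for P in(A,B):
    print(np.round(P,4).tolist()); d=P[-1]-P[0]; print('len',np.linalg.norm(d),'yaw dir',np.arctan2(d[1],d[0]),P.mean(0))
print('corners z=.048',[np.round(T(c,.048)[:2],3).tolist() for c in[(118,65),(710,275),(645,455),(58,235)]])
print('sc corners',[np.round(S(c,.048)[:2],3).tolist() for c in[(597,42),(683,170),(108,435),(30,290)]])
print('beaker top',S((685,305),.085),'spare',S((388,410),.06),T((515,85),.06),'pen',T((205,400),.015),T((522,468),.015))
E
```

```text
[[0.4905, -0.1565, 0.066], [0.5034, -0.1169, 0.066], [0.5167, -0.0772, 0.066], [0.53, -0.0378, 0.066], [0.5434, 0.0018, 0.066], [0.5565, 0.0419, 0.066]]
len 0.20911731698444105 yaw dir 1.2501022294718813 [ 0.52341312 -0.05745376  0.066     ]
[[0.4945, -0.1554, 0.066], [0.508, -0.1164, 0.066], [0.5216, -0.0769, 0.066], [0.5345, -0.0374, 0.066], [0.547, 0.0022, 0.066], [0.5606, 0.0412, 0.066]]
len 0.20747249232399198 yaw dir 1.246612578151031 [ 0.52769702 -0.05712224  0.066     ]
corners z=.048 [[0.604, 0.059], [0.517, -0.199], [0.439, -0.172], [0.529, 0.083]]
sc corners [[0.532, 0.084], [0.602, 0.06], [0.521, -0.193], [0.448, -0.172]]
beaker top [ 0.6578171  -0.00605374  0.085     ] spare [ 0.59727394 -0.11166245  0.06      ] [ 0.59657447 -0.11333656  0.06      ] pen [0.46109936 0.01888894 0.015     ] [ 0.43410341 -0.12131805  0.015     ]
```

Both views agree to within 4 mm: the length is about 208 mm and the direction 1.249 rad. I'll use the mean centre of (0.5255,-0.0573). The start point is 45 mm short of hinge 1, with tool x along the row, so the two fingers stand side by side across it.

```bash
cat > go.py <<'E'
import sys,numpy as np
from scipy.spatial.transform import Rotation as Ro
from cell import manip
C=np.array([.5255,-.0573,0]); a=1.249; d=np.array([np.cos(a),np.sin(a),0])
def todo(s,z):
    st=manip.get_state(); q=np.array(st['ee_rot']); R=Ro.from_quat(q[[1,2,3,0]])
    G=Ro.from_matrix(np.c_[d,np.cross([0,0,-1],d),[0,0,-1]])
    p=np.array(st['position']); tgt=C+s*d; tgt[2]=z; r=p-C
    print('clock',st['clock'],'p',p.round(4),'along',round(r@d,4),'across',round(r@np.cross([0,0,-1],d),4))
    print('turn',(R.inv()*G).as_rotvec().round(4),'shift now-axes',R.inv().apply(tgt-p).round(4),'shift goal-axes',G.inv().apply(tgt-p).round(4))
    print('F',np.round(st['ft_force'],2),'open',round(st['opening'],4))
todo(float(sys.argv[1]),float(sys.argv[2]))
E
python3 go.py -.1675 .2
```

```text
clock 0.1 p [ 0.2372 -0.5231  0.2492] along -0.5331 across -0.1261
turn [-0.0017 -0.0009 -0.8233] shift now-axes [ 0.341  -0.1823  0.0495] shift goal-axes [0.3656 0.1261 0.0492]
F [ 0.64  0.4  -0.2 ] open 0.0856
```
10 rows: 0.0341,-0.0182,0.005 (norm 0.039). 8 per call. First 8 rows.

The rows are not in the units I measure in: shifts go in cm and turns go in units of 0.05 rad. I convert before sending: 0.034 m is 3.4, -0.018 m is -1.8.

Call:
nudge_tcp(plan=[0,0,0,3.4,-1.8,0,0,0,0,0,3.4,-1.8,0,0,0,0,0,3.4,-1.8,0,0,0,0,0,3.4,-1.8,0,0,0,0,0,3.4,-1.8,0,0,0,0,0,3.4,-1.8,0,0,0,0,0,3.4,-1.8,0,0,0,0,0,3.4,-1.8,0,0], squeeze=20)

```text
clock: 0.77
position: [0.4262, -0.2783, 0.2497]
ee_rot: [-0.0, 0.977, 0.211, -0.0]
ft_force: [0.4, 0.3, -0.0]
opening: 0.0003
finger_force: 0.0
```

Call:
nudge_tcp(plan=[0,0,-2.4,0,0,0,0,0,0,-2.4,0,0,0,0,0,0,-2.4,0,0,0,0,0,0,-2.4,0,0,0,0,0,0,-2.4,0,0,0,0,0,0,-2.4,0,0,0,0,0,0,-2,0,0,0,0,0,0,0,0,0,0,0])

```text
clock: 1.43
position: [0.4254, -0.2799, 0.2496]
ee_rot: [-0.0, 0.811, 0.584, -0.0]
ft_force: [0.3, -0.3, 0.3]
opening: -0.0002
finger_force: 0.0
```

```bash
python3 go.py -.1675 .15
```

```text
clock 1.4333 p [ 0.4254 -0.2799  0.2496] along -0.2428 across -0.0245
turn [-0.001  -0.0003 -0.0007] shift now-axes [0.0753 0.0246 0.0996] shift goal-axes [0.0753 0.0245 0.0996]
F [ 0.28 -0.31  0.33] open -0.0002
```

Now I'll move over the start point and then down to z = 0.10. The lid tops reach 105 mm, but the start point is clear of them.

Converted, 0.033 m is 3.3, 0.03 m is 3.

Call:
nudge_tcp(plan=[0,0,0,2.5,0.82,3.3,0,0,0,0,2.5,0.82,3.3,0,0,0,0,2.5,0.82,3.3,0,0,0,0,0,0,3,0,0,0,0,0,0,2,0,0,0,0,0,0,0,0,0,0,0,0,0,0,0,0,0,0,0,0,0,0])

```text
clock: 2.1
position: [0.4731, -0.2184, 0.1032]
ee_rot: [0.001, 0.813, 0.583, 0.0]
ft_force: [-0.7, 0.0, 0.2]
opening: 0.0001
finger_force: 0.0
```

```bash
python3 go.py -.1675 .0905
python3 - <<'E'
from cell import manip
import cv2
d=manip.get_image('wrist'); a=d['image']; b=manip.get_image('scene')['image'][150:300,180:340]
cv2.imwrite('pics/w1.png',a);cv2.imwrite('pics/s1.png',cv2.resize(b,(640,600),interpolation=cv2.INTER_CUBIC))
E
```

```text
clock 2.1 p [ 0.4731 -0.2184  0.1032] along -0.1694 across 0.0012
turn [ 0.0014  0.0003 -0.0048] shift now-axes [ 0.0019 -0.0012  0.0127] shift goal-axes [ 0.0019 -0.0012  0.0127]
F [-0.7   0.03  0.25] open 0.0001
```

View pics/w1.png

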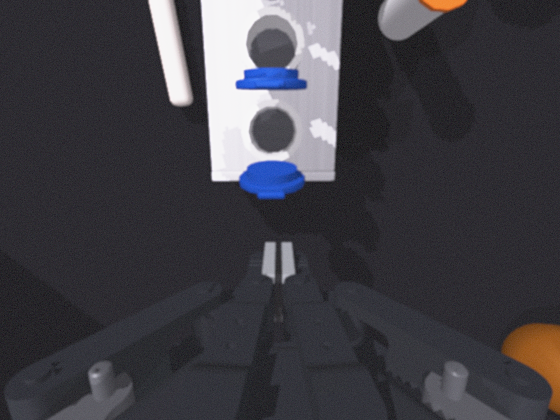

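View pics/s1.png

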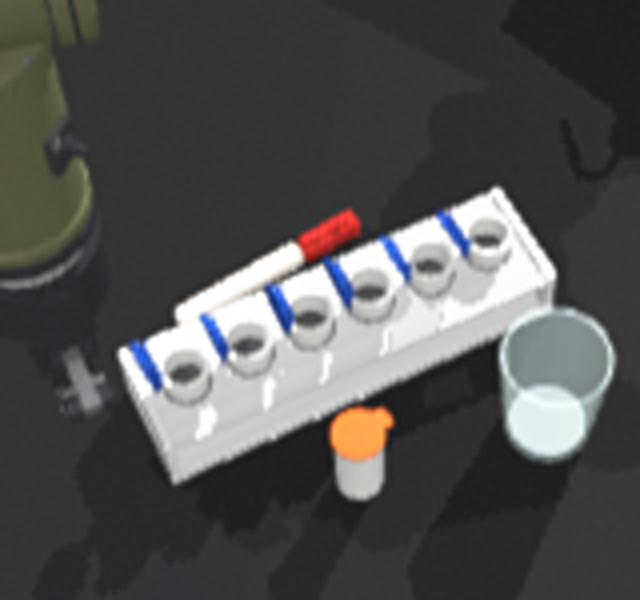

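The wrist view shows the first lid at (272,180) and the closed tips at (278,262). The row runs straight up the image, about 3 mm to the left of the tool. I'll shift y by -3 mm and lower to sweep height.

Converted, -0.003 m is -0.3, 0.003 m is 0.3.

Call:
nudge_tcp(plan=[0,0,0,0,-0.3,0.8,0,0,0,0,0,0,0.3,0,0,0,0,0,0,0,0,0,0,0,0,0,0,0])

```text
clock: 2.53
position: [0.4692, -0.2168, 0.0913]
ee_rot: [-0.0, 0.812, 0.583, -0.0]
ft_force: [0.4, -0.7, -0.6]
opening: 0.0004
finger_force: 0.0
```

```bash
python3 go.py .135 .0905
```

```text
clock 2.5333 p [ 0.4692 -0.2168  0.0913] along -0.1691 across -0.003
turn [-0.0003 -0.0001 -0.0036] shift now-axes [0.3041 0.0019 0.0008] shift goal-axes [0.3041 0.003  0.0008]
F [ 0.42 -0.67 -0.62] open 0.0004
```

Call:
nudge_tcp(plan=[0,0,0,1,0,0,0,0,0,0,1,0,0,0,0,0,0,1,0,0,0,0,0,0,1,0,0,0,0,0,0,1,0,0,0,0,0,0,1,0,0,0,0,0,0,1,0,0,0,0,0,0,1,0,0,0])

```text
clock: 3.2
position: [0.4956, -0.14, 0.0915]
ee_rot: [0.0, 0.812, 0.584, 0.0]
ft_force: [0.5, -2.3, -0.1]
opening: -0.0001
finger_force: 0.6
```

```bash
python3 go.py .135 .0905
python3 - <<'E'
from cell import manip
import cv2
cv2.imwrite('pics/w2.png',manip.get_image('wrist')['image'])
E
```

```text
clock 3.2 p [ 0.4956 -0.14    0.0915] along -0.0879 across -0.0022
turn [ 0.0005  0.0002 -0.0027] shift now-axes [0.2229 0.0016 0.0009] shift goal-axes [0.2229 0.0022 0.001 ]
F [ 0.51 -2.28 -0.13] open -0.0001
```

View pics/w2.png

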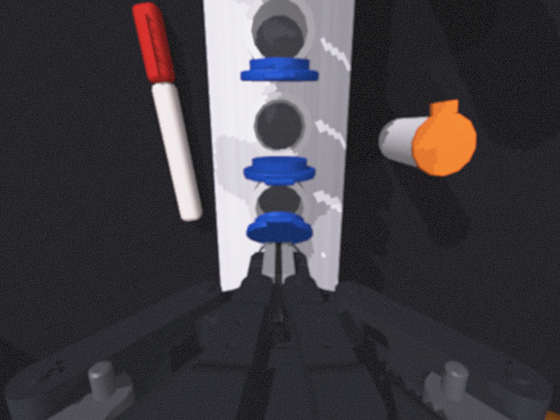

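Lid 1 is under the tips. Lid 2 at (280,230) is starting to fold, and the tips are centred on the row. Forces are low, so I'll carry on.

Converted, 0.01 m is 1.

Call:
nudge_tcp(plan=[0,0,0,1,0,0,0,0,0,0,1,0,0,0,0,0,0,1,0,0,0,0,0,0,1,0,0,0,0,0,0,1,0,0,0,0,0,0,1,0,0,0,0,0,0,1,0,0,0,0,0,0,1,0,0,0])

```text
clock: 3.92
position: [0.521, -0.0643, 0.0914]
ee_rot: [0.0, 0.812, 0.583, 0.0]
ft_force: [0.2, -2.6, 2.6]
opening: -0.0002
finger_force: 1.3
```

```bash
python3 go.py .135 .0905
```

```text
clock 3.9167 p [ 0.521  -0.0643  0.0914] along -0.0081 across -0.002
turn [ 0.0003  0.     -0.0032] shift now-axes [0.1431 0.0016 0.0009] shift goal-axes [0.1431 0.002  0.0009]
F [ 0.22 -2.61  2.6 ] open -0.0002
```

Call:
nudge_tcp(plan=[0,0,0,1,0,0,0,0,0,0,1,0,0,0,0,0,0,1,0,0,0,0,0,0,1,0,0,0,0,0,0,1,0,0,0,0,0,0,1,0,0,0,0,0,0,1,0,0,0])

```text
clock: 4.5
position: [0.5432, 0.002, 0.0912]
ee_rot: [-0.0, 0.812, 0.583, -0.0]
ft_force: [-0.8, -2.5, 3.4]
opening: -0.0
finger_force: 1.3
```

```bash
python3 go.py .135 .0905
python3 - <<'E'
from cell import manip
import cv2
b=manip.get_image('scene')['image'][150:300,180:340]
cv2.imwrite('pics/s3.png',cv2.resize(b,(640,600),interpolation=cv2.INTER_CUBIC))
E
```

```text
clock 4.5 p [0.5432 0.002  0.0912] along 0.0619 across -0.002
turn [-0.0002  0.0001 -0.0032] shift now-axes [0.0731 0.0018 0.0007] shift goal-axes [0.0731 0.002  0.0007]
F [-0.83 -2.52  3.37] open -0.0
```

View pics/s3.png

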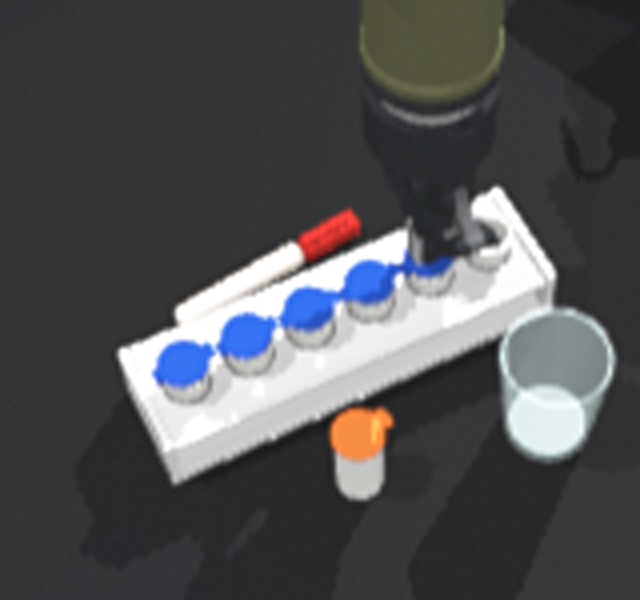

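Lids 1 to 4 lie flat, lid 5 is under the tips, and the rack hasn't moved (left corner still at (120,350)). I'll finish over vial 6, then lift straight up.

Call:
nudge_tcp(plan=[0,0,0,1,0,0,0,0,0,0,1,0,0,0,0,0,0,1,0,0,0,0,0,0,1,0,0,0,0,0,0,1,0,0,0,0,0,0,1,0,0,0,0,0,0,1,0,0,0,0,0,0,0.8,0,0,0])

```text
clock: 5.22
position: [0.5683, 0.0764, 0.0912]
ee_rot: [-0.0, 0.812, 0.584, 0.0]
ft_force: [0.6, 0.1, 0.3]
opening: 0.0002
finger_force: 0.0
```

```bash
python3 go.py .135 .0905
```

```text
clock 5.2167 p [0.5683 0.0764 0.0912] along 0.1404 across -0.0017
turn [ 0.0001 -0.0004 -0.0029] shift now-axes [-0.0054  0.0017  0.0007] shift goal-axes [-0.0054  0.0017  0.0007]
F [0.55 0.11 0.28] open 0.0002
```

Call:
nudge_tcp(plan=[0,0,0,0,0,0,0,0,0,0,0.8,0,0,0,0,0,0,0,0,-1,0,0,0,0,0,0,-2,0,0,0,0,3,0,-2.5,0,0,0,0,3,0,-2.5,0,0,0,0,3,0,-2.5,0,0,0,0,3,0,-2.5,0])

```text
clock: 5.88
position: [0.6088, 0.1969, 0.2236]
ee_rot: [0.0, 0.813, 0.583, 0.0]
ft_force: [0.5, 0.3, -0.8]
opening: 0.0003
finger_force: 0.0
```

Call:
nudge_tcp(plan=[0,0,0,0,0,-3,0,0,0,0,0,0,-3,0,0,0,0,0,0,0,0,0,0,0,0,0,0,0])

```text
clock: 6.22
position: [0.6099, 0.1966, 0.2846]
ee_rot: [0.001, 0.812, 0.583, 0.003]
ft_force: [0.0, 0.6, -1.2]
opening: -0.0002
finger_force: 0.0
```

```bash
python3 - <<'E'
from cell import manip
import cv2,numpy as np
b=manip.get_image('scene')['image']; t=manip.get_image('top')['image']
a0=cv2.imread('pics/scene0.png')
f=lambda i,k:cv2.resize(i,None,fx=k,fy=k,interpolation=cv2.INTER_CUBIC)
cv2.imwrite('pics/s4.png',np.hstack([f(b[170:290,200:335],4),np.pad(f(t[170:255,235:300],4),((0,140),(0,0),(0,0)))])[:600,:800])
cv2.imwrite('pics/s4.png',f(b[180:285,200:335],5.5))
c=lambda i:cv2.inRange(i,(150,0,0),(255,130,80))[180:285,200:335]
print('blue px before/after',c(a0).sum()/255,c(b).sum()/255)
# rack shift from pen/corner region: optical phase correlation of the front side of the rack
g=lambda i:np.float32(cv2.cvtColor(i,cv2.COLOR_BGR2GRAY))[225:275,205:330]
print(cv2.phaseCorrelate(g(a0),g(b)))
E
```

```text
blue px before/after 140.0 613.0
((0.8089843373027534, -0.06028501865171876), 0.7676152011108398)
```

View pics/s4.png

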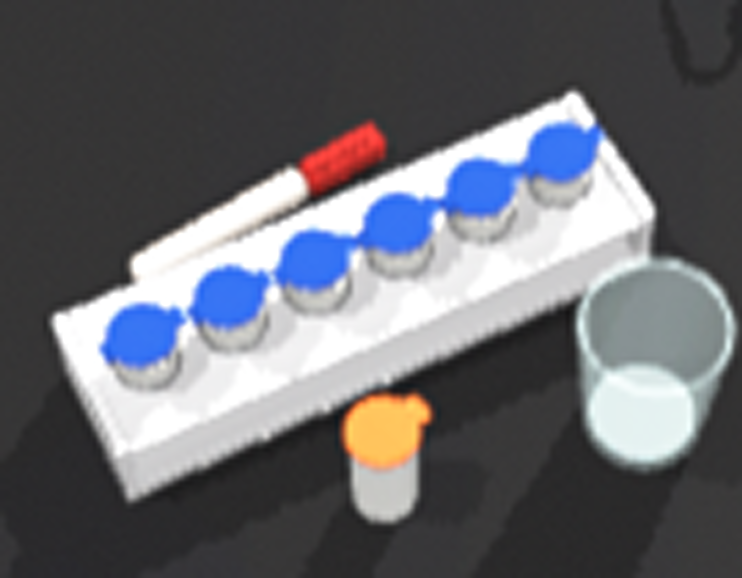

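All six lids lie flat. The rack corners are at the same image points as before, about (210,238) and (304.5,197). During the sweep the tips pressed on the lid tops with only about 3 N, which means they were at shut height. The arm is clear, so I'll hand in.

```bash
python3 -c "
from cell import manip
print(manip.sign_off())"
```

```text
the job is handed in; nothing more can be done
None
```

I closed all six lids in one light pass and handed the job in at about 6.3 s; the last picture shows the lids flat and the rack where it was, but sign-off returned no verdict.

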